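# Load the salt shaker and present it on the carousel

### The arm

A 6-joint arm with a two-finger parallel gripper is mounted at the origin on a cart in front of the work surface, level with it; the furniture and walls round the work are solid. World frame = base frame: x ahead of the robot, y to its left, z up, the work surface at z = 0. Lengths are in mm, angles in rad, forces in N, time in s.
With the tool pointing down it reaches from about 250 to 775 mm from the base axis. Payload 8.9 kg.
Tool frame: the origin (TCP) lies midway between the tips of the shut fingers; the grasp point (between the pads) lies 19 mm behind it; z points along the fingers, y is the line along which they close (so a half turn about z gives the same grasp; the last joint's range is limited). The gripper opens to 85 mm and grips with 20 to 120 N. Pads are 22 mm wide; open, the fingers measure 114 mm over their backs; the gripper's body (76 mm by 85 mm) begins 54 mm behind the grasp point. The pads swing forward as they close: fully open they stand 13 mm farther back than shut.
Start: joints at [-1.359, 0.291, -0.153, 1.127, 0, 1.431], TCP at [180.417, -493.025, 208.205] pointing down, gripper open.
Joint ranges: [-2.52, 2.52], [-0.91, 1.74], [-1.3, 1.37], [-1.96, 2.02], [-1.52, 1.47], [-3.14, 3.14]. Speed limits (rad/s): [2.22, 2.22, 2.79, 3.14, 3.14, 3.14].

### API

Orientations are given as a 3x3 rotation matrix whose columns are the frame's x, y, z axes.
In Python, from bench import state, eyes, ticket gives the robot as it stands. The module is installed in compiled form; this text tells all that it offers.
- The arm moves only by the tool apply_moves, never from a script. Its argument "increments" is text: rows parted by semicolons, each of 5 numbers parted by spaces: the opening, from -1 (shut) to 1 (fully open), then the shift along the tool's x, y, z in m, then the turn about the tool's z in rad. A call has 1 to 8 rows; each row is the pose to reach, as a shift and turn from the pose commanded when the call began, along the tool's axes at that moment; what a row does not reach only later rows make up. A row lasts 1/8 s, in which the tool goes at most 62.5 mm and 10.7 degrees, less where a joint would pass 70% of its speed; a pose out of reach is approached as far as the arm can. A call with a gripper value outside its range is refused whole. The fingers move at their own pace and stop on an object; the grip force is fixed at half the most. Time passes only in rows, so rows that repeat a pose let the fingers close. It gives the time, the measured TCP pose, the force, the opening and the grip force at its end, in the units of the state.
- state(): the state, without advancing time (a new reading comes with each control period).
- eyes.read_camera(name): name is "scene" or "top" or "wrist"; returns a dict with "img" (420x560x3 uint8, red, green, blue), "fx", "fy", "cx", "cy" (pixels), "camera_from_world" (4x4, takes a point from world to camera coordinates); the wrist camera has in their place "mount" (4x4, takes a point from camera to tool coordinates, whose origin is the TCP and whose axes are the flange's). Camera axes: x right, y up, looking along -z (the intrinsics and any distortion apply to the point x, -y, -z); pixel columns grow to the right and rows downward; lengths in mm; the calibration is good to about 2 mm. A picture is of the moment at which its call begins: read the wrist's pose just before it. There is no depth.
- ticket.close_job(): hands the job in; it is judged then, once.
The state is a dict: "clock": time; "joint_pos": joint angles; "dq": joint speeds; "effort": joint torques, N m; "tcp_pos": TCP position; "ee_rot": TCP orientation; "wrist_force": force on the tool from outside, world axes, zero at the start; "torque": the same for the moment, N m; "finger_gap": finger opening in mm; "gripper_force": force on a finger pad.
Only numpy, scipy, OpenCV 4.12 (cv2) and the standard library are available. Lean on these libraries where they do the work, as an engineer would, in place of code of your own. Each camera call takes 0.05 s, during which the arm holds its last target. There are 200 camera calls.

### The job

Put the salt shaker from the table upright into the empty steel holder of the condiment carousel and let go of it. Then take one of the carousel's three upright wooden pegs and turn the carousel gently until the shaker's holder is lined up with the pointed wooden tongue at the front of its base. Finish gripping that peg to hold the carousel still there, and leave the other things on the table where they are.

Things in the scene. Friction and masses are not known exactly. Their poses are not given: they have to be found in the camera images.
- salt_shaker: small glass salt shaker with a rounded metal cap, round, 44 mm in diameter, 90 mm high, about 0.1 kg, standing loose on the table to the robot's right of the carousel; origin at the centre of its underside, z up. The straight 44 mm body reaches up to 66 mm above the underside; above that the cap is 34 mm wide.
- carousel_base: fixed dark wooden base of the carousel, a disc 210 mm in diameter and 12 mm high, mostly hidden under the deck; origin on the carousel's axis at table height, z up. A pointed tongue 34 mm wide sticks out along its own -x direction to 177 mm from the axis, with a small steel stud at 160 mm: that side is the front. The base may be turned on the table.
- turntable (a joint): angle of the carousel deck on its base, rad, positive anticlockwise from above; 0 (or any whole turn) has the holder exactly at the tongue. Turns both ways without a stop in reach, with slight friction (about 0.12 N m), and stays where it is left.
- deck (a point): centre of the deck top, on the axis, 28 mm above the table. The deck is a pale wooden disc 260 mm wide; it carries the holder, two 66 mm wide jam jars (fixed fast to it, tops 113 mm above the table) and three pegs; holder and jars are 120 degrees apart, 75 mm from the axis.
- holder (a point): centre of the floor of the empty steel holder on the deck, 75 mm from the carousel's axis, 28 mm above the table. The holder is a round collar 30 mm high, 52 mm inside width (4 mm free round the shaker), its mouth flared to 64 mm inside; outside at most 69 mm. The shaker's underside rests on the deck in it. The point turns with the deck.
- peg_a: upright round dark wooden peg of the carousel, 20 mm in diameter, fixed on the deck 115 mm from the carousel's axis; origin at its foot on the deck top, z up; its top is 88 mm above that; grip its upper 40 mm. It turns with the deck. Seen from above, it stands 60 degrees clockwise of the holder round the axis.
- peg_b: upright round dark wooden peg of the carousel, 20 mm in diameter, fixed on the deck 115 mm from the carousel's axis; origin at its foot on the deck top, z up; its top is 88 mm above that; grip its upper 40 mm. It turns with the deck. Seen from above, it stands 60 degrees anticlockwise of the holder round the axis.
- peg_c: upright round dark wooden peg of the carousel, 20 mm in diameter, fixed on the deck 115 mm from the carousel's axis; origin at its foot on the deck top, z up; its top is 88 mm above that; grip its upper 40 mm. It turns with the deck. Seen from above, it stands across the axis from the holder, 180 degrees from it.
- jam_jar: loose jam jar, 60 mm wide, 75 mm high, behind and right; origin at its underside. Leave alone.
- ink_tin: flat tin, 67x100x15 mm, near the table's front edge; origin at its underside. Leave alone.
- espresso_cup: small green and white cup with handle, 64x89x48 mm, right; origin at its underside. Leave alone.
- counter_bell: counter bell, 75 mm wide, 57 mm high, left; origin at its underside. Leave alone.

How it is judged (in metres and radians):
On the way, in this order (a step that is already met when the one before it is completed fails the run):
1. the salt shaker stands upright in the empty holder, let go (distance between salt_shaker and holder below 0.01 m and angle between salt_shaker's own z axis and vertical below 0.2 rad and contact force between the fingers and salt_shaker below 0.1 N), for 0.2 s.
2. the holder with the shaker is turned to the tongue while a peg is gripped (all of step 1 and x of holder in the frame of carousel_base below -0.06 m and y of holder in the frame of carousel_base between -0.01 and 0.01 m and (contact force between the fingers and peg_a above 2 N or contact force between the fingers and peg_b above 2 N or contact force between the fingers and peg_c above 2 N)), for 0.2 s.
At the end, for the whole second after the job is handed in: Shaker upright (0.2 rad) on the holder floor (within 10 mm), not touched by the fingers; holder at the front, within 10 mm sideways of the line from the axis through the tongue; carousel at rest, the fingers on one of its pegs with more than 2 N (all of step 2 and velocity of joint turntable between -0.05 and 0.05 rad/s); the arm keeps its last pose, push and grip.
It fails at once if a bystander (jam jar, tin, cup or bell) is moved more than 30 mm (distance of any of jam_jar, ink_tin, espresso_cup, counter_bell from where it was at the start of the episode above 0.03 m).
It fails at once if the carousel is spun (faster than 2.5 rad/s) (velocity of joint turntable above 2.5 rad/s or velocity of joint turntable below -2.5 rad/s).
It fails at once if the shaker is tipped over (angle between salt_shaker's own z axis and vertical above 0.8 rad).
It also fails if it takes over 61 s, if anything falls off the work surface, if the arm or the gripper's body presses on something with over 40 N, if the wrist force passes 120 N, or if a joint passes its speed limit or range.

## Working session

There is one attempt and no reset: what is moved stays moved. The work goes in short steps, Python scripts to look and compute and a tool call to move; the robot and the scene stay as the last step left them, time stands still between calls to the robot, and variables do not carry over. Pictures are saved under pics/ and viewed, at most 12 in all, crops included, and the job is handed in when it is done.

Besides the shell and the picture viewer there is one more tool, called as name(argument=value, ...) on one line, values as JSON. apply_moves: Moves the arm, as the interface text tells. Its arguments: {"type":"object","properties":{"increments":{"type":"string"}},"required":["increments"]}

```bash
mkdir -p pics
cat > h.py <<'E'
import numpy as np, cv2
from bench import state, eyes, ticket
def ray(c,u,v,s=None):
    # returns origin, dir in world
    d=np.array([(u-c['cx'])/c['fx'],-(v-c['cy'])/c['fy'],-1.])
    if 'mount' in c:
        M=np.array(c['mount']);R=np.array(s['ee_rot']);
        return R@M[:3,3]+np.array(s['tcp_pos']), R@M[:3,:3]@d
    M=np.linalg.inv(np.array(c['camera_from_world']));return M[:3,3],M[:3,:3]@d
def onz(c,u,v,z,s=None):
    o,d=ray(c,u,v,s);return o+d*(z-o[2])/d[2]
E
python3 - <<'E'
from h import *
s=state();print(s)
for n in['scene','top','wrist']:
    c=eyes.read_camera(n);cv2.imwrite(f'pics/{n}0.png',c['img'][:,:,::-1]);print(n,{k:v for k,v in c.items() if k!='img'})
E
```

```text
{'clock': 0.0, 'joint_pos': array([-1.35934980e+00,  2.91296897e-01, -1.54135200e-01,  1.12670776e+00,
       -1.12877110e-05,  1.43150480e+00]), 'dq': array([-3.78410185e-05, -9.77608762e-04,  1.04453669e-03, -7.03633272e-04,
       -3.58575581e-04, -5.58963011e-04]), 'effort': array([ 6.51460450e-04, -5.37147510e+01,  3.31367004e+01,  1.59422104e-02,
       -8.64337107e-05, -1.20327624e-05]), 'tcp_pos': array([ 180.28767246, -492.56256022,  207.62039013]), 'ee_rot': array([[ 9.39119403e-01,  3.43590833e-01, -2.93009211e-04],
       [ 3.43590913e-01, -9.39118504e-01,  1.31123978e-03],
       [ 1.75359597e-04, -1.33208602e-03, -9.99999097e-01]]), 'wrist_force': array([-1.08323502,  0.30148661, -0.923252  ]), 'torque': array([ 0.01442822,  0.06709023, -0.00133477]), 'gripper_force': 0.0, 'finger_gap': 85.64684330887985}
scene {'fx': 516.0587215131591, 'fy': 516.0587215131591, 'cx': 284.01722932937633, 'cy': 211.79657474146174, 'camera_from_world': array([[ 5.26282413e-01, -8.50178788e-01,  1.49281574e-02,
        -2.70065687e+02],
       [ 4.15351892e-01,  2.72353332e-01,  8.67932295e
[... 436 characters left out ...]
2e-01,  1.56177890e-02,  1.72820477e-01,
        -5.23312791e+02],
       [-1.72870590e-01,  1.90757618e-03,  9.84942699e-01,
        -1.51783030e+03],
       [ 0.00000000e+00,  0.00000000e+00,  0.00000000e+00,
         1.00000000e+00]])}
wrist {'fx': 317.53937192962195, 'fy': 317.53937192962195, 'cx': 284.72292942293467, 'cy': 211.44747442953522, 'mount': array([[-8.71501460e-04,  9.66184366e-01,  2.57850752e-01,
         6.40762808e+01],
       [ 9.99999620e-01,  8.51006251e-04,  1.91088033e-04,
        -5.72943509e-01],
       [-3.48063318e-05,  2.57850821e-01, -9.66184741e-01,
        -1.64596896e+02],
       [ 0.00000000e+00,  0.00000000e+00,  0.00000000e+00,
         1.00000000e+00]])}
```

View pics/top0.png

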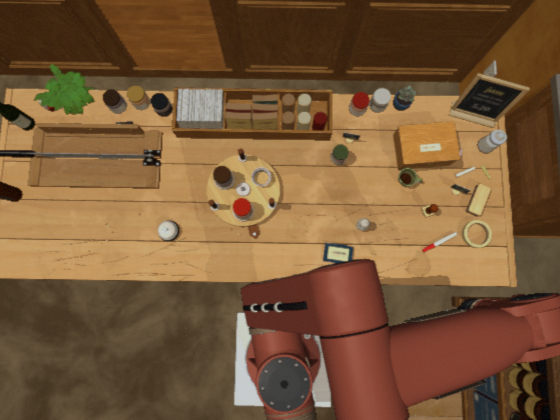

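View pics/scene0.png

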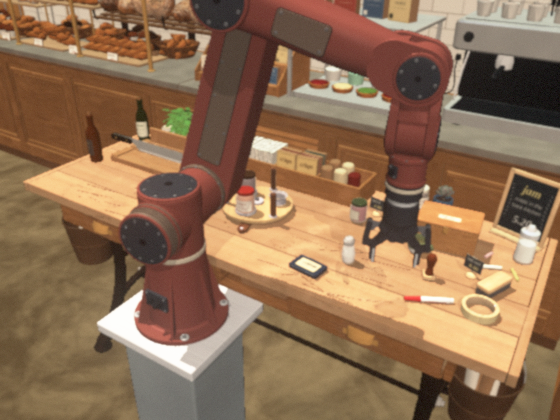

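The top view shows the carousel centred near (244,189), the holder ring at (262,177), the tongue tip near (254,231), and the shaker at (363,224). The tin is at (338,253) and the loose jar at (341,154). The scene view confirms the layout. Next I'll take an enlarged crop to get better numbers.

Run:
```python
from h import *
c=eyes.read_camera('top');im=c['img']
cv2.imwrite('pics/crop1.png',cv2.resize(im[140:250,195:385],None,fx=4.2,fy=4.2,interpolation=cv2.INTER_CUBIC)[:,:,::-1])
for n,u,v,z in [('ax',244,189,28),('holder',262,177,58),('stud',254.5,233,12),('shaker',363,224,60),('pegc?',240,153,116),('pegR',271,204,116),('pegL',214,203,116),('jar1',222,174,113),('jar2',242,207,113),('bell',168,230,30),('tin',338,253,15),('loosejar',341,154,70)]:
    print(n,onz(c,u,v,z).round(1))
# deck mask ellipse
hsv=cv2.cvtColor(im,cv2.COLOR_RGB2HSV);print(hsv[168,262],hsv[190,255],hsv[222,240],hsv[240,280])
```

```text
ax [572.1 145.4  28. ]
holder [609.3  81.8  58. ]
stud [419.2 105.5  12. ]
shaker [ 450.5 -265.3   60. ]
pegc? [677.4 155.1 116. ]
pegR [505.   47.5 116. ]
pegL [505.3 235.5 116. ]
jar1 [604.6 213.3 113. ]
jar2 [493.9 143.1 113. ]
bell [423.  403.3  30. ]
tin [ 353.9 -185.4   15. ]
loosejar [ 692.8 -191.    70. ]
[ 15  36 156] [ 22 111 202] [ 19 126 195] [ 17 133 186]
```

View pics/crop1.png

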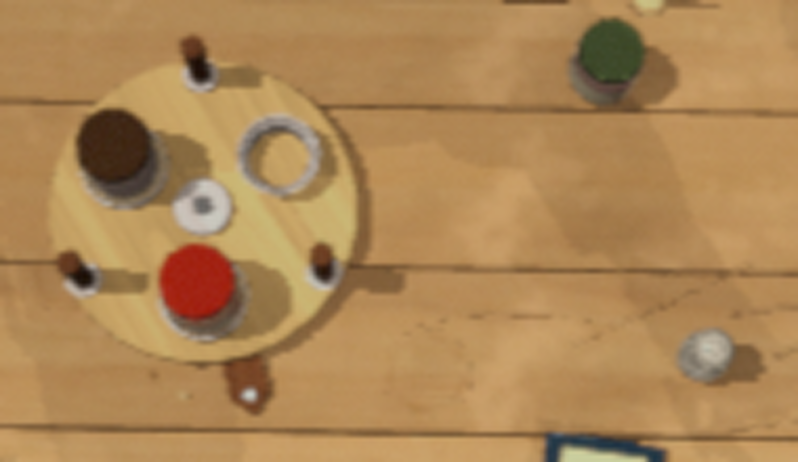

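```bash
cat >> h.py <<'E'
def tomove(p,yaw=None):
    s=state();R=np.array(s['ee_rot']);d=R.T@(np.array(p,float)-s['tcp_pos'])/1000
    y=np.arctan2(R[1,0],R[0,0]);out=d.round(4)
    print('yaw',round(y,3),'j',s['joint_pos'].round(2),'move',out, 'turn',None if yaw is None else round((y-yaw+np.pi)%(2*np.pi)-np.pi,3))
E
python3 - <<'E'
from h import *
c=eyes.read_camera('top')
f=lambda x,y,z:onz(c,195+x/4.2,140+y/4.2,z)
P=dict(deck=f(203,211,28),hub=f(203,206,32),stud=f(249,395,12),holder=f(280,156,58),shk=f(713,350,90),shkb=f(703,362,0),pb=f(193,45,116),pa=f(322,253,116),pc=f(70,262,116))
for k,v in P.items():print(k,v.round(1))
p=np.array([P['pa'][:2],P['pb'][:2],P['pc'][:2]])
ax=p.mean(0);print('ax',ax,np.linalg.norm(p-ax,axis=1))
for k in['stud','holder','pa','pb','pc']:
    d=P[k][:2]-ax;print(k,np.linalg.norm(d),np.degrees(np.arctan2(d[1],d[0])))
tomove([P['shk'][0],P['shk'][1],200])
E
```

```text
deck [567.6 147.7  28. ]
hub [571.  147.4  32. ]
stud [415.5 106.2  12. ]
holder [608.8  83.   58. ]
shk [ 449.  -265.8   90. ]
shkb [ 450.5 -274.     0. ]
pb [685.4 152.2 116. ]
pa [517.6  45.6 116. ]
pc [507.3 243.3 116. ]
ax [570.09807922 146.99751973] [114.21417839 115.3955848  114.94866286]
stud 159.9043206945206 -165.20460311040787
holder 74.80496948474554 -58.84281647425754
pa 114.21417839292825 -117.35317883554065
pb 115.3955847996748 2.5665689212407505
pc 114.94866286002491 123.1164701779846
yaw 0.351 j [-1.36  0.29 -0.15  1.13  0.    1.43] move [ 0.3303 -0.1209  0.008 ] turn None
```

The peg radii come out at 114–115 mm, the stud at 159.9 and the holder at 74.8, all matching the given sizes. Now I'll move above the shaker.

apply_moves(increments="1 0.33 -0.121 0 0;1 0.33 -0.121 0 0;1 0.33 -0.121 0 0;1 0.33 -0.121 0 0;1 0.33 -0.121 0 0;1 0.33 -0.121 0 0;1 0.33 -0.121 0 0;1 0.33 -0.121 0 0")

```text
clock: 1.25
tcp_pos: [448.4, -266.0, 208.0]
ee_rot: [[0.939, 0.344, -0.001], [0.344, -0.939, 0.0], [-0.001, -0.0, -1.0]]
wrist_force: [-1.7, -1.2, 0.1]
finger_gap: 85.6
gripper_force: 0.0
```

Run:
```python
from h import *
s=state();c=eyes.read_camera('wrist');cv2.imwrite('pics/w1.png',c['img'][:,:,::-1]);print(s['tcp_pos'],s['dq'].round(3))
tomove([449.5,-267,200])
# predicted pixel of shaker cap top
for p in ([449,-266,90],[449.5,-268,66]):
    R=s['ee_rot'];M=c['mount'];q=M[:3,:3].T@(R.T@(np.array(p)-s['tcp_pos'])-M[:3,3]);print(c['cx']+c['fx']*q[0]/-q[2],c['cy']-c['fy']*q[1]/-q[2])
```

```text
[ 448.42105645 -266.046754    208.02857714] [-0.023 -0.005 -0.003 -0.002 -0.     0.   ]
yaw 0.35 j [-0.68  0.28 -0.16  1.12 -0.    2.11] move [0.0011 0.001  0.0081] turn None
285.6035590209318 198.7566156342078
287.6249482765054 193.61522012646793
```

View pics/w1.png

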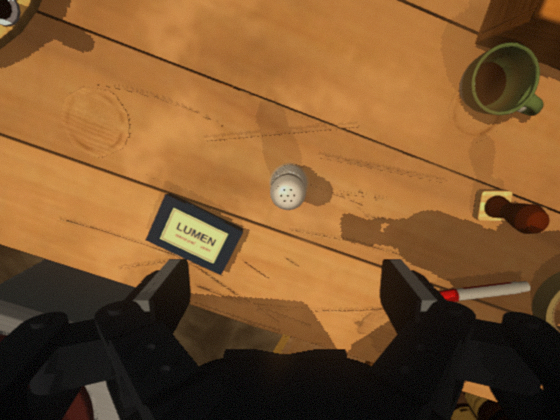

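The wrist view shows the shaker cap at (288,193), 2–5 mm from the prediction at (286,199). The tin at (195,235) is clear of the fingers. I'll descend and grip.

apply_moves(increments="1 0.0035 0.0015 0.05 0;1 0.0035 0.0015 0.1 0;1 0.0035 0.0015 0.15 0;1 0.0035 0.0015 0.178 0;1 0.0035 0.0015 0.178 0;1 0.0035 0.0015 0.178 0")

```text
clock: 2.05
tcp_pos: [452.8, -267.3, 31.4]
ee_rot: [[0.939, 0.343, 0.001], [0.343, -0.939, -0.001], [0.001, 0.001, -1.0]]
wrist_force: [-0.9, -0.0, 0.3]
finger_gap: 85.3
gripper_force: 0.0
```

apply_moves(increments="-1 0 0 0 0;-1 0 0 0 0;-1 0 0 0 0;-1 0 0 0 0;-1 0 0 0 0;-1 0 0 0 0;-1 0 0 0 0;-1 0 0 0 0")

```text
clock: 3.05
tcp_pos: [453.1, -266.5, 31.0]
ee_rot: [[0.939, 0.344, 0.001], [0.344, -0.939, -0.001], [0.001, 0.001, -1.0]]
wrist_force: [-0.3, 1.0, 6.7]
finger_gap: 32.1
gripper_force: 57.3
```

apply_moves(increments="-1 0 0 -0.04 0;-1 0 0 -0.08 0;-1 0 0 -0.14 0;-1 0 0 -0.17 0;-1 0 0 -0.17 0;-1 0 0 -0.17 0;-1 0 0 -0.17 0")

```text
clock: 3.92
tcp_pos: [451.8, -265.6, 198.8]
ee_rot: [[0.939, 0.344, -0.002], [0.344, -0.939, 0.002], [-0.001, -0.002, -1.0]]
wrist_force: [-0.8, 0.4, -1.0]
finger_gap: 32.0
gripper_force: 58.1
```

Run:
```python
from h import *
s=state();c=eyes.read_camera('wrist');cv2.imwrite('pics/w2.png',c['img'][:,:,::-1])
tomove([610,84,200]);print(s['finger_gap'],s['gripper_force'],s['wrist_force'],c['mount'][:3,3])
```

```text
yaw 0.351 j [-0.67  0.3  -0.17  1.11 -0.    2.12] move [ 0.2686 -0.2741 -0.0009] turn None
31.988124521216022 58.1144361936076 [-0.84705569  0.41335798 -1.02081252] [  64.07793191   -0.57184425 -164.59444631]
```

View pics/w2.png

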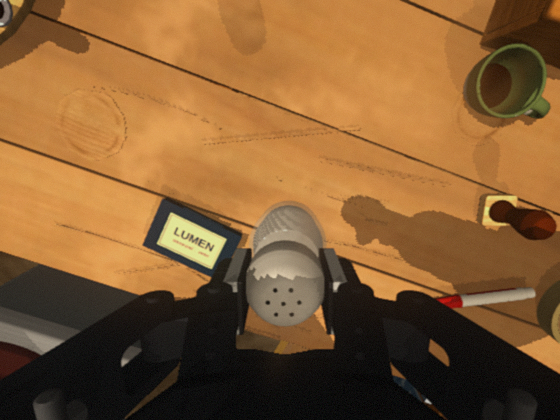

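The shaker is held, with the cap at (285,285) and the body running to (287,205). The 32 mm gap is smaller than the 44 mm body, so I'll check the shaker's offset and tilt by projection.

Run:
```python
from h import *
s=state();c=eyes.read_camera('wrist');M=c['mount']
def pr(p):
    q=M[:3,:3].T@(np.array(p,float)-M[:3,3]);return (c['cx']+c['fx']*q[0]/-q[2]).round(),(c['cy']-c['fy']*q[1]/-q[2]).round(), (c['fx']/-q[2]).round(2)
for dx in(-5,0,5,10):
    print(dx,'captop',pr([dx,0,-59]),'capside',pr([dx,17,-45]),'shoulder front',pr([dx+22,0,-35]),'base front',pr([dx+22,0,31]),'base',pr([dx,0,31]),'bodyside',pr([dx,22,-35]))
im=c['img'];cv2.imwrite('pics/w2c.png',cv2.resize(im[190:350,180:390],None,fx=3.7,fy=3.7)[:,:,::-1])
c=eyes.read_camera('scene');cw=c['camera_from_world']
q=cw[:3,:3]@(s['tcp_pos'])+cw[:3,3];u=int(c['cx']+c['fx']*q[0]/-q[2]);v=int(c['cy']-c['fy']*q[1]/-q[2]);print(u,v)
cv2.imwrite('pics/s2c.png',cv2.resize(c['img'][v-60:v+50,u-70:u+70],None,fx=5,fy=5,interpolation=cv2.INTER_CUBIC)[:,:,::-1])
```

```text
-5 captop (np.float64(286.0), np.float64(316.0), np.float64(2.65)) capside (np.float64(327.0), np.float64(297.0), np.float64(2.38)) shoulder front (np.float64(286.0), np.float64(239.0), np.float64(2.31)) base front (np.float64(286.0), np.float64(204.0), np.float64(1.58)) base (np.float64(286.0), np.float64(236.0), np.float64(1.54)) bodyside (np.float64(335.0), np.float64(285.0), np.float64(2.22))
0 captop (np.float64(286.0), np.float64(304.0), np.float64(2.68)) capside (np.float64(327.0), np.float64(286.0), np.float64(2.4)) shoulder front (np.float64(286.0), np.float64(228.0), np.float64(2.33)) base front (np.float64(286.0), np.float64(196.0), np.float64(1.59)) base (np.float64(286.0), np.float64(229.0), np.float64(1.55)) bodyside (np.float64(335.0), np.float64(275.0), np.float64(2.24))
5 captop (np.float64(286.0), np.float64(292.0), np.float64(2.71)) capside (np.float64(328.0), np.float64(275.0), np.float64(2.43)) shoulder front (np.float64(286.0), np.float64(217.0), np.float64(2.36)) base front (np.float64(286.0), np.float64(188.0), np.float64(1.6)) base (np.float64(286.0), np.float64(222.0), np.float64(1.55)) bodyside (np.float64(336.0), np.float64(265.0), np.float64(2.26))
10 captop (np.float64(286.0), np.float64(280.0), np.float64(2.74)) capside (np.float64(328.0), np.float64(264.0), np.float64(2.45)) shoulder front (np.float64(286.0), np.float64(206.0), np.float64(2.38)) base front (np.float64(286.0), np.float64(180.0), np.float64(1.61)) base (np.float64(286.0), np.float64(214.0), np.float64(1.56)) bodyside (np.float64(336.0), np.float64(254.0), np.float64(2.28))
352 204
```

View pics/s2c.png

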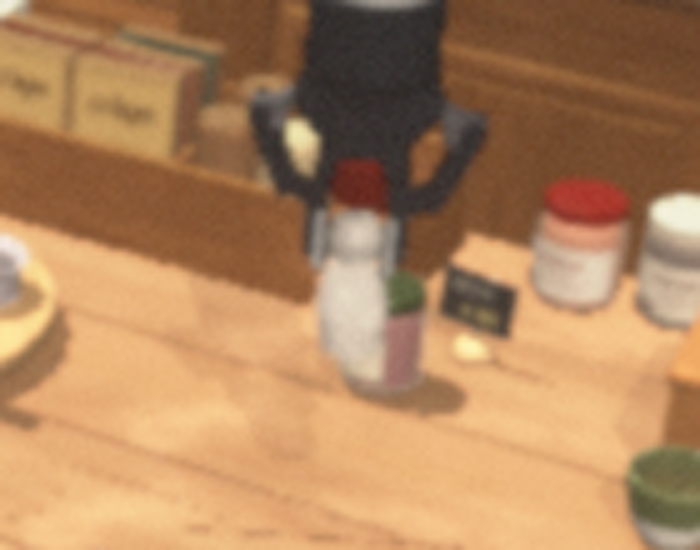

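View pics/w2c.png

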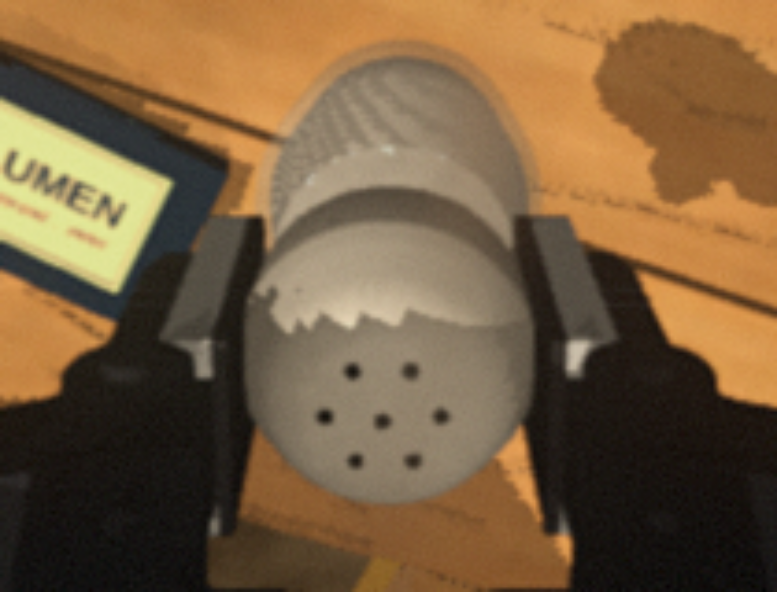

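The centre hole of the cap is at (283,304) px, against (286,304) predicted for a centred, upright hold. The shaker is held straight, probably at its neck. I'll estimate how far its base hangs below the TCP from the scene view, then carry it over.

Run:
```python
from h import *
s=state();c=eyes.read_camera('scene');cw=c['camera_from_world']
def pr(p):
    q=cw[:3,:3]@np.array(p)+cw[:3,3];return np.round([c['cx']+c['fx']*q[0]/-q[2],c['cy']-c['fy']*q[1]/-q[2]],1)
t=s['tcp_pos'];d=np.array([t[0]+1000*0,t[1],0])
v=-cw[2,:2]*-1; n=np.linalg.inv(cw)[:2,3]-t[:2]; n/=np.linalg.norm(n)
for b in(20,31,40,50): print(b,'base front',pr([*(t[:2]+22*n),t[2]-b]),'captop',pr([*t[:2],t[2]-b+90]))
tomove([609.7,83.5,200])
```

```text
20 base front [351.3 214. ] captop [354.2 182.6]
31 base front [351.  217.3] captop [353.8 186.1]
40 base front [350.7 220. ] captop [353.6 188.9]
50 base front [350.4 223. ] captop [353.3 192. ]
yaw 0.351 j [-0.67  0.3  -0.17  1.11 -0.    2.12] move [ 0.268  -0.2741 -0.0004] turn None
```

apply_moves(increments="-1 0.04 -0.04 0 0;-1 0.08 -0.08 0 0;-1 0.12 -0.12 0 0;-1 0.16 -0.16 0 0;-1 0.2 -0.2 0 0;-1 0.235 -0.24 0 0;-1 0.26 -0.265 0 0;-1 0.268 -0.274 0 0")

```text
clock: 5.12
tcp_pos: [610.4, 85.1, 199.6]
ee_rot: [[0.938, 0.346, -0.001], [0.346, -0.938, 0.0], [-0.001, -0.0, -1.0]]
wrist_force: [-0.6, 0.1, -0.4]
finger_gap: 31.4
gripper_force: 58.1
```

Run:
```python
from h import *
import time
c=eyes.read_camera('wrist');c=eyes.read_camera('wrist');s=state();c=eyes.read_camera('wrist')
cv2.imwrite('pics/w3.png',c['img'][:,:,::-1]);tomove([609.7,83.5,200]);print(s['tcp_pos'],s['finger_gap'])
M=c['mount'];R=s['ee_rot']
for p in([609.7,83.5,58],[570,147,28],[517,45.3,116]):
    q=M[:3,:3].T@(R.T@(np.array(p)-s['tcp_pos'])-M[:3,3]);print(p,(c['cx']+c['fx']*q[0]/-q[2]).round(),(c['cy']-c['fy']*q[1]/-q[2]).round())
```

```text
yaw 0.351 j [ 0.02  0.47  0.09  1.2  -0.    2.81] move [ 0.0002 -0.0006 -0.0002] turn None
[609.98384101  83.84786211 199.67420044] 31.715569223121257
[609.7, 83.5, 58] 286.0 194.0
[570, 147, 28] 218.0 203.0
[517, 45.3, 116] 290.0 318.0
```

View pics/w3.png

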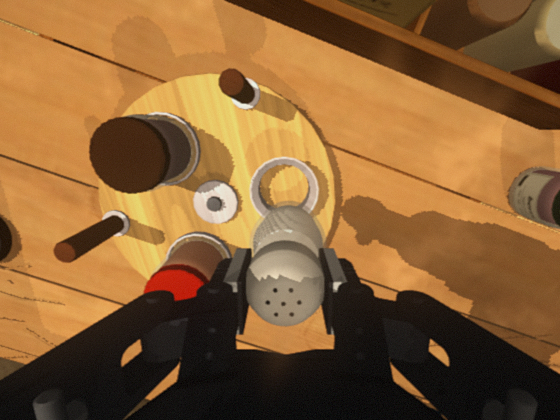

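The wrist view shows the holder's mouth centred near (286,190) against (286,194) predicted, so I'll shift about 3 mm along tool x and lower. Hub (215,201), jars and pegs are where I expected them.

apply_moves(increments="-1 0.003 0 0.03 0;-1 0.003 0 0.06 0;-1 0.003 0 0.085 0;-1 0.003 0 0.1 0;-1 0.003 0 0.1 0;-1 0.003 0 0.1 0")

```text
clock: 6.02
tcp_pos: [613.6, 83.9, 101.3]
ee_rot: [[0.939, 0.343, 0.002], [0.343, -0.939, -0.0], [0.001, 0.001, -1.0]]
wrist_force: [-0.6, -0.4, -1.3]
finger_gap: 31.8
gripper_force: 58.1
```

apply_moves(increments="-1 0 0 0.006 0;-1 0 0 0.012 0;-1 0 0 0.018 0;-1 0 0 0.024 0;-1 0 0 0.027 0;-1 0 0 0.027 0")

```text
clock: 6.78
tcp_pos: [612.7, 84.3, 72.9]
ee_rot: [[0.939, 0.344, -0.0], [0.344, -0.939, 0.0], [-0.0, -0.0, -1.0]]
wrist_force: [0.8, 0.4, -1.7]
finger_gap: 31.5
gripper_force: 58.1
```

apply_moves(increments="-1 0 0 0.003 0;-1 0 0 0.006 0;-1 0 0 0.006 0;-1 0 0 0.006 0")

```text
clock: 7.28
tcp_pos: [612.9, 84.3, 67.3]
ee_rot: [[0.939, 0.344, 0.0], [0.344, -0.939, 0.0], [0.0, 0.0, -1.0]]
wrist_force: [0.8, 0.6, -1.2]
finger_gap: 31.6
gripper_force: 58.1
```

apply_moves(increments="-1 0 0 0.003 0;-1 0 0 0.006 0;-1 0 0 0.006 0;-1 0 0 0.006 0")

```text
clock: 7.78
tcp_pos: [612.9, 84.3, 61.2]
ee_rot: [[0.939, 0.344, -0.0], [0.344, -0.939, 0.0], [-0.0, -0.0, -1.0]]
wrist_force: [1.2, -0.8, 0.1]
finger_gap: 31.9
gripper_force: 58.1
```

apply_moves(increments="-1 0 0 0.002 0;-1 0 0 0.002 0;-1 0 0 0.002 0")

```text
clock: 8.15
tcp_pos: [612.8, 84.2, 59.2]
ee_rot: [[0.939, 0.344, -0.0], [0.344, -0.939, -0.0], [-0.0, -0.0, -1.0]]
wrist_force: [0.1, -0.1, -1.2]
finger_gap: 31.8
gripper_force: 58.1
```

apply_moves(increments="1 0 0 0 0;1 0 0 0 0;1 0 0 0 0;1 0 0 0 0;1 0 0 0 0;1 0 0 0 0")

```text
clock: 8.9
tcp_pos: [612.9, 84.3, 59.2]
ee_rot: [[0.939, 0.344, 0.0], [0.344, -0.939, 0.0], [0.0, -0.0, -1.0]]
wrist_force: [-0.2, 0.5, 0.9]
finger_gap: 85.2
gripper_force: 0.0
```

apply_moves(increments="1 0 0 -0.03 0;1 0 0 -0.06 0;1 0 0 -0.1 0;1 0 0 -0.14 0;1 0 0 -0.14 0;1 0 0 -0.14 0")

```text
clock: 9.65
tcp_pos: [612.6, 84.2, 198.6]
ee_rot: [[0.939, 0.344, -0.001], [0.344, -0.939, -0.0], [-0.001, -0.0, -1.0]]
wrist_force: [0.2, -0.9, -0.2]
finger_gap: 85.4
gripper_force: 0.0
```

Run:
```python
from h import *
s=state();c=eyes.read_camera('wrist')
cv2.imwrite('pics/w4.png',c['img'][:,:,::-1]);tomove([517.3,45.3,200],np.radians(152.6))
M=c['mount'];R=s['ee_rot']
for p in([611,84,118],[570,147,28],[517.3,45.3,116],[685,151,116],[507,243,116]):
    q=M[:3,:3].T@(R.T@(np.array(p)-s['tcp_pos'])-M[:3,3]);print(p,(c['cx']+c['fx']*q[0]/-q[2]).round(),(c['cy']-c['fy']*q[1]/-q[2]).round())
```

```text
yaw 0.351 j [ 0.02  0.48  0.1   1.2  -0.    2.81] move [-0.1025  0.004  -0.0018] turn -2.313
[611, 84, 118] 285.0 212.0
[570, 147, 28] 218.0 205.0
[517.3, 45.3, 116] 290.0 321.0
[685, 151, 116] 234.0 89.0
[507, 243, 116] 65.0 261.0
```

View pics/w4.png

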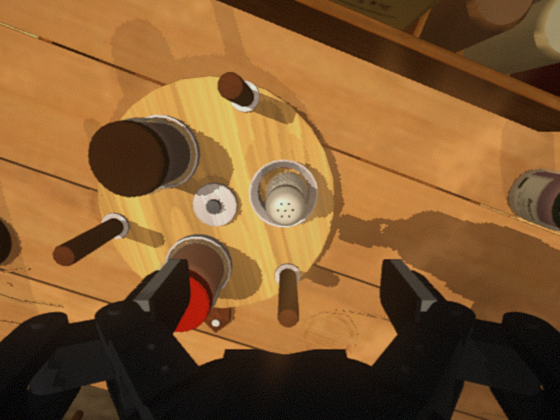

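The shaker stands upright in the holder at (286,209), and peg_a's top is at (289,316). Next I'll move over peg_a with the closing line radial.

apply_moves(increments="1 -0.03 0.001 0 -0.18;1 -0.06 0.002 0 -0.36;1 -0.09 0.003 0 -0.54;1 -0.1 0.004 0 -0.72;1 -0.1 0.004 0 -0.9;1 -0.1 0.004 0 -1.08;1 -0.1 0.004 0 -1.26;1 -0.1 0.004 0 -1.44")

```text
clock: 10.7
tcp_pos: [519.4, 46.1, 197.9]
ee_rot: [[-0.224, 0.975, -0.002], [0.975, 0.224, 0.0], [0.001, -0.002, -1.0]]
wrist_force: [0.5, 0.2, -0.9]
finger_gap: 85.6
gripper_force: 0.0
```

apply_moves(increments="1 0 0 0 -0.18;1 0 0 0 -0.36;1 0 0 0 -0.54;1 0 0 0 -0.72;1 0 0 0 -0.87;1 0 0 0 -0.87;1 0 0 0 -0.87")

```text
clock: 11.58
tcp_pos: [519.9, 46.2, 198.6]
ee_rot: [[-0.885, 0.465, -0.001], [0.465, 0.885, 0.0], [0.001, -0.0, -1.0]]
wrist_force: [0.3, 0.3, 0.8]
finger_gap: 85.6
gripper_force: 0.0
```

Run:
```python
from h import *
s=state();c=eyes.read_camera('wrist');im=c['img']
tomove([518.5,46,78],np.radians(152.6))
# dark wood mask near predicted peg top
M=c['mount'];R=s['ee_rot']
q=M[:3,:3].T@(R.T@(np.array([518,45.5,116])-s['tcp_pos'])-M[:3,3]);u=c['cx']+c['fx']*q[0]/-q[2];v=c['cy']-c['fy']*q[1]/-q[2];print(u,v)
hsv=cv2.cvtColor(im,cv2.COLOR_RGB2HSV)
m=((hsv[:,:,2]<130)&(hsv[:,:,1]>100)&(hsv[:,:,2]>30)).astype(np.uint8)
n,l,st,ce=cv2.connectedComponentsWithStats(m)
for i in range(1,n):
    if st[i,4]>150 and abs(ce[i]-[u,v]).max()<80:print(st[i],ce[i])
cv2.imwrite('pics/w5.png',im[:,:,::-1])
```

```text
yaw 2.658 j [-0.05  0.29 -0.18  1.1  -0.    0.43] move [ 0.0012 -0.0008  0.1208] turn -0.005
283.4712190552623 210.10413832572544
```

View pics/w5.png

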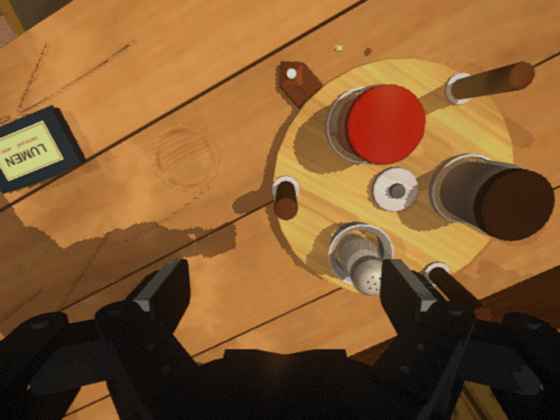

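Peg_a's top is at (286,206), against (283,210) predicted, so it sits between the fingers and the shaker is clear. I'll go down and grip.

apply_moves(increments="1 0.002 0 0.04 0;1 0.002 0 0.08 0;1 0.002 0 0.11 0;1 0.002 0 0.12 0;1 0.002 0 0.12 0;1 0.002 0 0.12 0")

```text
clock: 12.38
tcp_pos: [519.6, 47.0, 80.4]
ee_rot: [[-0.886, 0.463, 0.002], [0.463, 0.886, -0.0], [-0.002, 0.001, -1.0]]
wrist_force: [-0.5, -0.1, 0.0]
finger_gap: 85.3
gripper_force: 0.0
```

apply_moves(increments="-1 0 0 0 0;-1 0 0 0 0;-1 0 0 0 0;-1 0 0 0 0;-1 0 0 0 0;-1 0 0 0 0;-1 0 0 0 0;-1 0 0 0 0")

```text
clock: 13.38
tcp_pos: [519.1, 47.4, 79.6]
ee_rot: [[-0.887, 0.462, 0.001], [0.462, 0.887, 0.001], [-0.001, 0.001, -1.0]]
wrist_force: [1.4, 2.6, 4.7]
finger_gap: 17.2
gripper_force: 58.5
```

```bash
cat > arc.py <<'E'
from h import *
import sys
# rows for turning the gripped point about the axis; args: total so far deg already encoded by current pose
s=state();R=np.array(s['ee_rot']);ax=np.array([570.1,147.0]);p=np.array(s['tcp_pos'][:2])
print('r',np.linalg.norm(p-ax),'ang',np.degrees(np.arctan2(*(p-ax)[::-1])),s['finger_gap'],s['gripper_force'],s['wrist_force'],'j6',s['joint_pos'][5])
step,n=float(sys.argv[1]),int(sys.argv[2]);c=0
# command in the tool frame about the nominal radius
for k in range(1,n+1):
    a=np.radians(step*k);d=p-ax;q=ax+np.array([[np.cos(a),-np.sin(a)],[np.sin(a),np.cos(a)]])@d
    m=R.T@np.array([*(q-p),0])/1000;print('-1 %.4f %.4f 0 %.3f'%(m[0],m[1],-a),end=';')
E
python3 arc.py -3.5 8
```

```text
r 111.9275989303047 ang -117.10968859281762 17.212946236625335 58.51948142051697 [1.36268204 2.59908186 4.72874265] j6 0.43081276585470807
-1 0.0068 0.0002 0 0.061;-1 0.0136 0.0007 0 0.122;-1 0.0204 0.0017 0 0.183;-1 0.0271 0.0031 0 0.244;-1 0.0337 0.0049 0 0.305;-1 0.0402 0.0071 0 0.367;-1 0.0465 0.0097 0 0.428;-1 0.0526 0.0127 0 0.489;
```

apply_moves(increments="-1 0.007 0 0 0.06;-1 0.0137 0.001 0 0.122;-1 0.0205 0.002 0 0.183;-1 0.0273 0.003 0 0.244;-1 0.034 0.005 0 0.305;-1 0.0404 0.007 0 0.367;-1 0.0468 0.01 0 0.428;-1 0.053 0.013 0 0.489")

```text
clock: 14.38
tcp_pos: [478.2, 83.4, 79.6]
ee_rot: [[-0.564, 0.826, 0.002], [0.826, 0.564, 0.0], [-0.001, 0.001, -1.0]]
wrist_force: [1.9, 1.6, 4.6]
finger_gap: 17.5
gripper_force: 59.3
```

```bash
python3 arc.py -3.5 1
```

```text
r 111.76365686055149 ang -145.29263856815572 17.525865962693274 59.29776906967163 [1.89488004 1.63812796 4.55016766] j6 0.9932462890675396
-1 0.0068 0.0002 0 0.061;
```

Low forces and the radius is kept. I'll repeat the same arc.

apply_moves(increments="-1 0.007 0 0 0.06;-1 0.0137 0.001 0 0.122;-1 0.0205 0.002 0 0.183;-1 0.0273 0.003 0 0.244;-1 0.034 0.005 0 0.305;-1 0.0404 0.007 0 0.367;-1 0.0468 0.01 0 0.428;-1 0.053 0.013 0 0.489")

```text
clock: 15.38
tcp_pos: [458.4, 134.5, 79.6]
ee_rot: [[-0.11, 0.994, 0.0], [0.994, 0.11, 0.0], [0.0, 0.0, -1.0]]
wrist_force: [-0.7, 1.4, 7.2]
finger_gap: 17.2
gripper_force: 59.6
```

apply_moves(increments="-1 0.007 0 0 0.06;-1 0.0137 0.001 0 0.122;-1 0.0205 0.002 0 0.183;-1 0.0273 0.003 0 0.244;-1 0.034 0.005 0 0.305;-1 0.0404 0.007 0 0.367;-1 0.0468 0.01 0 0.428;-1 0.053 0.013 0 0.489")

```text
clock: 16.38
tcp_pos: [464.6, 189.1, 79.6]
ee_rot: [[0.369, 0.929, -0.001], [0.929, -0.369, 0.001], [0.001, -0.001, -1.0]]
wrist_force: [-4.5, 3.4, 9.7]
finger_gap: 17.3
gripper_force: 59.9
```

```bash
python3 arc.py -3 8
```

```text
r 113.590863923681 ang 158.2414170933283 17.34731091710559 59.92778956890106 [-4.49376148  3.37059463  9.73513465] j6 2.1884958681658424
-1 0.0059 0.0002 0 0.052;-1 0.0119 0.0006 0 0.105;-1 0.0178 0.0014 0 0.157;-1 0.0236 0.0025 0 0.209;-1 0.0294 0.0039 0 0.262;-1 0.0351 0.0056 0 0.314;-1 0.0407 0.0076 0 0.367;-1 0.0462 0.0099 0 0.419;
```

apply_moves(increments="-1 0.006 0 0 0.052;-1 0.012 0.001 0 0.105;-1 0.018 0.0015 0 0.157;-1 0.0236 0.0025 0 0.209;-1 0.0294 0.004 0 0.26;-1 0.035 0.0055 0 0.31;-1 0.041 0.0075 0 0.36;-1 0.045 0.0095 0 0.408")

```text
clock: 17.38
tcp_pos: [489.4, 228.7, 79.6]
ee_rot: [[0.707, 0.708, -0.002], [0.708, -0.707, 0.004], [0.001, -0.004, -1.0]]
wrist_force: [-7.9, 9.7, 10.6]
finger_gap: 16.9
gripper_force: 60.1
```

apply_moves(increments="-1 0 0 0 0;-1 0 0 0 0;-1 0 0 0 0")

```text
clock: 17.75
tcp_pos: [489.6, 228.9, 79.6]
ee_rot: [[0.705, 0.709, -0.002], [0.709, -0.705, 0.004], [0.002, -0.004, -1.0]]
wrist_force: [-6.5, 11.4, 8.7]
finger_gap: 17.4
gripper_force: 60.0
```

```bash
python3 arc.py -1 1
python3 - <<'E'
from h import *
s=state();w=eyes.read_camera('wrist')['img'];c=eyes.read_camera('top');im=c['img']
a=cv2.resize(im[140:250,195:305],None,fx=4,fy=4,interpolation=cv2.INTER_CUBIC)
cv2.imwrite('pics/f.png',a[:,:,::-1])
E
```

```text
r 114.85519638033892 ang 134.52165431505472 17.38425393792386 59.95078682899475 [-6.51339236 11.36183576  8.66238093] j6 2.6528134483446073
-1 0.0020 0.0000 0 0.017;
```

View pics/f.png

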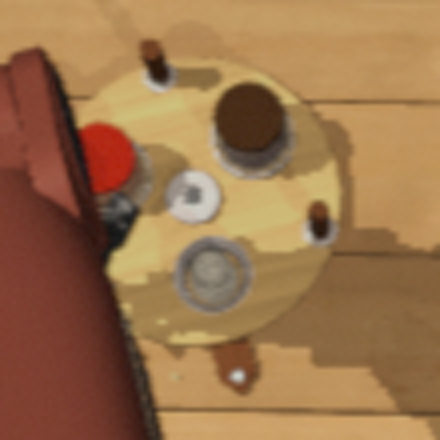

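The final top view shows the shaker upright in the holder at (214,274), in line from the hub (194,196) to the stud (237,376). I'll check the offset in numbers.

Run:
```python
from h import *
c=eyes.read_camera('top');f=lambda x,y,z:onz(c,195+x/4,140+y/4,z)[:2]
ax=np.array([570.1,147.]);st=f(237,376,12);t=(st-ax)/np.linalg.norm(st-ax)
print('stud',st)
for n,p in dict(holder=f(214,274,58),cap=f(213,264,118),pb=f(319,207,116),pc=f(152,46,116)).items():
    d=p-ax;print(n,p.round(1),'r',np.linalg.norm(d).round(1),'ang',np.degrees(np.arctan2(d[1],d[0])).round(1),'along',(d@t).round(1),'across',(t[0]*d[1]-t[1]*d[0]).round(1))
```

```text
stud [415.66028661 106.29195188]
holder [498.1 125.5] r 75.2 ang -163.4 along 75.1 across 2.4
cap [496.8 122.2] r 77.4 ang -161.3 along 77.2 across 5.3
pb [546.4  35.9] r 113.6 ang -102.1 along 51.3 across 101.4
pc [682.2 178.8] r 116.5 ang 15.9 along -116.5 across -2.2
```

The holder is about 2° (2.5 mm) short of the line. That's within tolerance, but I'll trim it.

apply_moves(increments="-1 0.0015 0 0 0.012;-1 0.003 0 0 0.025;-1 0.0035 0 0 0.03;-1 0.0035 0 0 0.03;-1 0.0035 0 0 0.03;-1 0.0035 0 0 0.03;-1 0.0035 0 0 0.03;-1 0.0035 0 0 0.03")

```text
clock: 18.9
tcp_pos: [491.8, 231.2, 79.6]
ee_rot: [[0.726, 0.687, -0.002], [0.687, -0.726, 0.004], [0.001, -0.004, -1.0]]
wrist_force: [-7.2, 10.2, 10.2]
finger_gap: 17.2
gripper_force: 60.0
```

```bash
python3 -c "
from h import *
s=state();print(s['tcp_pos'],s['dq'].round(3),s['gripper_force'],s['wrist_force']);print(ticket.close_job())"
```

```text
[491.84796202 231.23549608  79.61324106] [-0.001  0.     0.001 -0.001 -0.002  0.001] 59.97825801372528 [-7.17644221 10.18388159 10.18903327]
the job is handed in; nothing more can be done
None
```

The shaker stands upright and released in the holder, the carousel is turned to the tongue (about 2.5 mm off before a last small trim I didn't re-measure), and peg_a is still gripped at about 60 N; the job was handed in at about 19 s, and no verdict came back.

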